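Push the wipe carton home into its corner stop

TASK

Push the carton of wipes that stands at the front of the mat along the mat into the corner of the aluminium corner stop, until its long side lies flush against the long fence and its end is up against the short fence. Only push it with the fingers: do not lift or tip it off the mat, leave the brass weight and brown vial behind the stop and the beaker on the left standing where they are, and finish clear of everything.

Things in the scene. Friction and masses are not known exactly. Their poses are not given: they have to be found in the camera images.
- wipe_carton: white and blue carton of wipes, loose, 0.17 to 0.35 kg, a plain box 96 mm long (its x) by 62 mm wide (its y) by 45 mm high, flat on the mat; origin at the centre of its underside. Starts to the left of its place, 85 to 290 mm away, its length within 33 degrees of parallel to the long fence. The mat is 7.5 mm thick and its near edge, at x = 535 mm, is a step down to the black worktop.
- corner_stop: fixed L-shaped stop of aluminium bars 10 mm thick, 22 mm high; origin on the mat at the inside corner. Its x points away from the robot (turned up to 8 degrees). Inner face of the long fence: plane x = 0, for y = -10 to 140 mm; of the short fence: plane y = 0, for x = -74 to 0 mm. The carton belongs at negative x, positive y. Flat blue tape outlines the place's two open sides.
- home (a point): point on the mat at (-31, 48, 0) mm in the corner stop's frame, with the stop's axes: the carton's origin lies here when it is fully home, its length (x axis) parallel to the stop's y, either way round. Keep the gripper clear of the paper cutter behind the work: it begins at x = 700 mm, between y = 0 and 380 mm, and its raised arm reaches 210 mm up.
- brass_weight: brass weight 30 mm across and 44 mm high standing behind the long fence, loose, must not be disturbed; origin at the centre of its underside
- brown_vial: brown glass vial with blue cap, 30 mm across and 66 mm high, standing behind the long fence, loose, must not be disturbed; origin at the centre of its underside
- beaker: small empty glass beaker, 45 mm across and 58 mm high, standing to the left, beyond the carton, loose, must not be disturbed; origin at the centre of its underside

How it is judged (in metres and radians):
At the end, for the whole second after the job is handed in: the carton stands flat and at rest on the mat with its origin within 4 mm of the home point along each fence direction, and its length parallel to the long fence within 0.05 rad (x of wipe_carton in the frame of home between -0.004 and 0.004 m and y of wipe_carton in the frame of home between -0.004 and 0.004 m and z of wipe_carton in the frame of home below 0.003 m and angle between the x axis of wipe_carton and the y axis of corner_stop, either way round below 0.05 rad and angle between wipe_carton's own z axis and vertical below 0.05 rad and linear speed of wipe_carton below 0.01 m/s); the robot touches nothing.
It fails at once if the carton is lifted off the mat (z of wipe_carton in the frame of corner_stop above 0.008 m).
It fails at once if the carton is tipped (angle between wipe_carton's own z axis and vertical above 0.2 rad).
It fails at once if the brass weight is disturbed (distance of brass_weight from where it was at the start of the episode above 0.015 m or angle between brass_weight's own z axis and vertical above 0.3 rad).
It fails at once if the brown vial is disturbed (distance of brown_vial from where it was at the start of the episode above 0.015 m or angle between brown_vial's own z axis and vertical above 0.3 rad).
It fails at once if the beaker is disturbed (distance of beaker from where it was at the start of the episode above 0.015 m or angle between beaker's own z axis and vertical above 0.3 rad).
It also fails if it takes over 56 s, if anything falls off the work surface, if the arm or the gripper's body presses on something with over 40 N, if the wrist force passes 120 N, or if a joint passes its speed limit or range.

ROBOT

A 6-joint arm with a two-finger parallel gripper is mounted at the origin on a cart in front of the work surface, level with it; the furniture and walls round the work are solid. World frame = base frame: x ahead of the robot, y to its left, z up, the work surface at z = 0. Lengths are in m, angles in degrees, forces in N, time in s.
With the tool pointing down it reaches from about 0.25 to 0.725 m from the base axis. Payload 9.7 kg.
Tool frame: the origin (TCP) lies at the very end of the fingers, on their centre line; the grasp point (between the pads) lies 19 mm behind it; y points along the fingers, x is the direction in which the jaws open and shut, and the axes are right-handed (so a half turn about y gives the same grasp; the last joint's range is limited). The gripper opens to 85 mm and grips with 20 to 120 N. Pads are 22 mm wide; open, the fingers measure 114 mm over their backs; the gripper's body (76 mm by 85 mm) begins 54 mm behind the grasp point. The pads swing forward as they close: fully open they stand 13 mm farther back than shut.
Start: joints at [0, 4.979, 10.078, 95.1, 0, 90], TCP at [0.55, -0, 0.231] pointing down, gripper open.
Joint ranges: [-179.16, 179.16], [-48.56, 103.87], [-65.8, 70.77], [-126.05, 130.52], [-82.76, 87.17], [-180, 180]. Speed limits (degrees/s): [127.2, 127.2, 147.25, 180, 180, 180].

INTERFACE

Orientations are given as [roll, pitch, yaw] about the fixed x, y, z axes, in that order (R = Rz(yaw) Ry(pitch) Rx(roll)).
In Python, from workcell import bot gives the robot as it stands.
- The arm moves only by the shell command python3 -m jog 'ROWS' [FORCE]. ROWS is JSON, a list of rows, each an object with "rotation": the turn, a rotation vector about the world's x, y, z in degrees, a list of three; "travel": the shift along the world's x, y, z in mm, a list of three; "jaw": the gripper command: -1 is shut, 1 is fully open, values between are in proportion. In form: [{"rotation": [rx, ry, rz], "travel": [x, y, z], "jaw": jaw}, ...]. A call has 1 to 8 rows; each row shifts and turns the commanded pose from where the row before left it; what a row does not reach is not made up. A row lasts 1/8 s, in which the tool goes at most 62.5 mm and 10.7 degrees, less where a joint would pass 70% of its speed; a pose out of reach is approached as far as the arm can. A call with a gripper value outside its range is refused whole. The fingers move at their own pace and stop on an object; FORCE is the grip in N (left out, the last holds). Time passes only in rows, so rows that do not move let the fingers close. It gives the time, the measured TCP pose, the force and the opening at its end, in the units of the state.
- bot.get_obs(): the state, without advancing time (a new reading comes with each control period).
- bot.camera(name): name is "scene" or "side" or "wrist"; returns the picture (480x640x3 uint8, red, green, blue); there is no depth.
- bot.camera_params(name): a dict with "K" (3x3 intrinsics, pixels), "view" (4x4, takes a point from world to camera coordinates). Camera axes: x right, y up, looking along -z (the intrinsics and any distortion apply to the point x, -y, -z); pixel columns grow to the right and rows downward; lengths in m; the calibration is good to about 2 mm. A picture is of the moment at which its call begins: read the wrist's pose just before it. camera_params takes no time and is no camera call; for the wrist camera it gives the pose at the moment of the call.
- bot.job_done(): hands the job in, once; it reports no verdict.
Trained networks look in the newest picture that a camera, given by its name, has taken for a name from the list of things; names that differ only in an ending like _2 or _b are one class to them, and where a whole thing is asked for, a point or a joint stands for the part that bears it (a point fixed in the world has none). Each returns a list of dicts, best first, with "score" (0 to 1); they miss things now and then, are a little off and sometimes report something else, mostly with a low value. They report only what shows in the picture. A call takes as long as a camera call.
- bot.recognise(camera, thing): "xy" ([column, row] in pixels, amid what is visible of it).
- bot.trace(camera, thing): "mask" (480x640 bool, what is visible of it) and "xy" ([column, row] in pixels, amid what is visible of it).
The state is a dict: "time": time; "q": joint angles; "qd": joint speeds; "joint_efforts": joint torques, N m; "ee_pos": TCP position; "tcp_rot": TCP orientation; "wrist_force": force on the tool from outside, world axes, zero at the start; "torque": the same for the moment, N m; "opening": finger opening in m.
Only numpy, scipy, OpenCV 4.12 (cv2) and the standard library are available. Lean on these libraries where they do the work, as an engineer would, in place of code of your own. Each camera call takes 0.05 s, during which the arm holds its last target.

## Working session

There is one attempt and no reset: what is moved stays moved. The work goes in short steps, Python scripts to look and compute and a shell command to move; the robot and the scene stay as the last step left them, time stands still between calls to the robot, and variables do not carry over. Pictures are saved under pics/ and viewed, and the job is handed in when it is done.

```bash
mkdir -p pics; ls
cat > h.py <<'E'
import numpy as np, cv2
from workcell import bot
def snap(n,f):
    im=bot.camera(n); cv2.imwrite('pics/'+f,im[:,:,::-1]); return im
def ray(n,px):
    p=bot.camera_params(n);K=np.array(p['K']);V=np.array(p['view'])
    d=np.linalg.inv(K)@np.array([px[0],px[1],1.]);d=np.array([d[0],-d[1],-d[2]])
    R=V[:3,:3];t=V[:3,3];return -R.T@t,R.T@d
def onz(n,px,z):
    o,d=ray(n,px);return o+d*(z-o[2])/d[2]
def proj(n,P):
    p=bot.camera_params(n);K=np.array(p['K']);V=np.array(p['view'])
    P=np.atleast_2d(P);c=P@V[:3,:3].T+V[:3,3];c=c*[1,-1,-1];u=c@K.T;return u[:,:2]/u[:,2:]
E
python3 - <<'E'
from h import *
o=bot.get_obs();print(o['time'],o['ee_pos'],o['tcp_rot'],o['opening'])
for n in['scene','side','wrist']:
    snap(n,n+'0.png');p=bot.camera_params(n);print(n,{k:v for k,v in p.items() if k not in('K','view')},ray(n,(320,240)))
    for t in['wipe_carton','corner_stop','brass_weight','brown_vial','beaker']:
        r=bot.trace(n,t)
        for q in r[:2]:print(n,t,q['score'],q['xy'],q['mask'].sum())
E
```

```text
pics
0.0 [5.49763369e-01 1.68342533e-06 2.30584621e-01] [-9.00002735e+01  7.66658202e-02  1.01607643e-04] 0.0856699734655683
scene {} (array([0.296803  , 0.61362115, 0.64735098]), array([ 0.41802523, -0.60224468, -0.68036834]))
scene wipe_carton 0.57 [359.4, 256.9] 1848
scene corner_stop 0.66 [382.5, 200.4] 857
scene brass_weight 0.71 [365.1, 190.3] 211
scene brown_vial 0.67 [349.5, 198.6] 398
scene beaker 0.86 [266.8, 362.8] 1198
side {} (array([1.5571127 , 0.32355308, 0.62182504]), array([-0.84108732, -0.16876414, -0.51436898]))
side wipe_carton 0.6 [286.5, 238.1] 1724
side corner_stop 0.97 [186.4, 244.7] 831
side brass_weight 0.66 [178.2, 254.3] 319
side brown_vial 0.67 [209.2, 250.3] 614
side beaker 0.65 [437.2, 247.3] 787
wrist {} (array([0.5505885, 0.0841353, 0.3729896]), array([ 0.0176098 , -0.32307828, -0.94633635]))
wrist wipe_carton 0.59 [368.6, 126.5] 10432
wrist brass_weight 0.76 [460.4, 319.3] 935
wrist brown_vial 0.86 [467.1, 268.2] 2012
wrist brown_vial 0.59 [416.3, 314.9] 4954
wrist beaker 0.66 [417.4, 316.8] 4568
```

View pics/scene0.png

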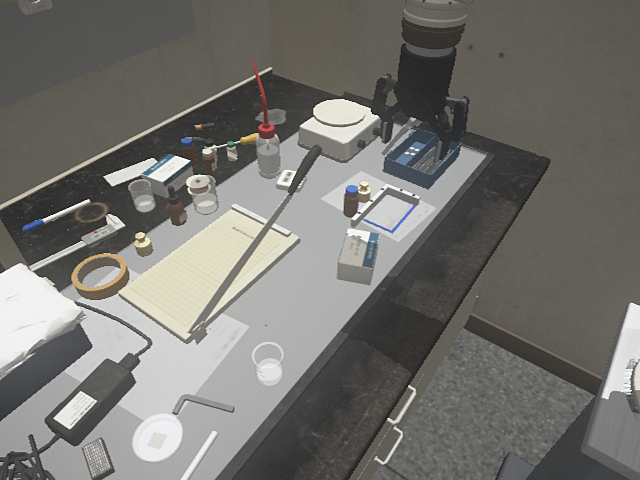

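View pics/side0.png

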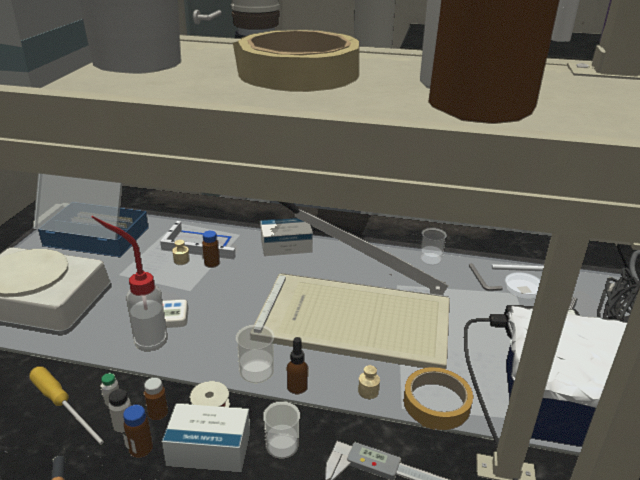

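View pics/wrist0.png

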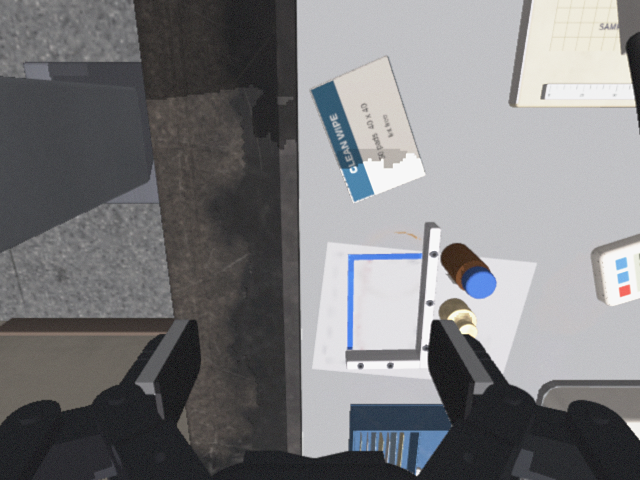

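Run:
```python
from h import *
im=cv2.imread('pics/wrist0.png');c=im[40:220,290:440];cv2.imwrite('pics/w0a.png',cv2.resize(c,None,fx=4,fy=3.3,interpolation=cv2.INTER_CUBIC))
c=im[215:375,335:495];cv2.imwrite('pics/w0b.png',cv2.resize(c,None,fx=3.75,fy=3.75,interpolation=cv2.INTER_CUBIC))
```

```text
(no output)
```

View pics/w0a.png

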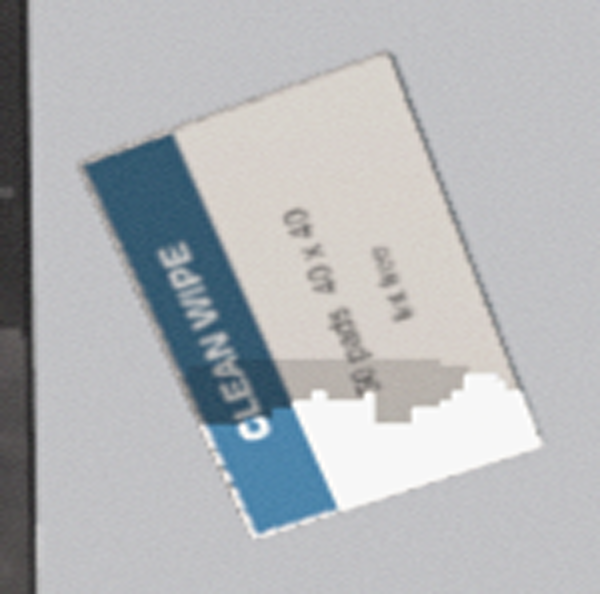

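View pics/w0b.png

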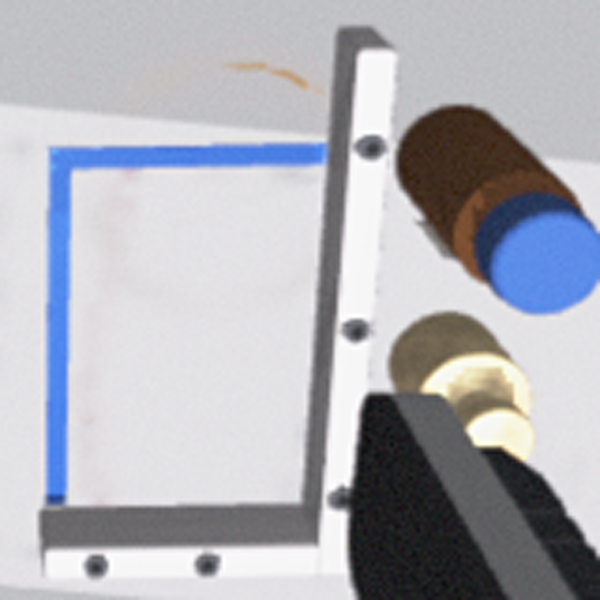

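Run:
```python
from h import *
f=lambda a,b:(335+a/3.75,215+b/3.75)
m=.0075
P={}
for k,(a,b),z in[('cb',(302,505),m),('lb',(337,28),m),('sb',(42,512),m),('ct',(320,545),m+.022),('lt',(357,50),m+.022),('st',(45,550),m+.022)]:
    P[k]=onz('wrist',f(a,b),z)*1000;print(k,P[k].round(1))
for e in 'bt':
    d=P['l'+e]-P['c'+e];s=P['s'+e]-P['c'+e];print(np.linalg.norm(d),np.linalg.norm(s),np.degrees(np.arctan2(-d[0],d[1])),np.degrees(np.arctan2(-s[1],-s[0])))
C=np.array([onz('wrist',q,.0525)[:2]*1000 for q in[(310.5,89.4),(387,56),(425.3,174.2),(354.3,202.7)]])
print(C.round(1),C.mean(0)); 
for i in range(4):
    d=C[(i+1)%4]-C[i];print(np.linalg.norm(d),np.degrees(np.arctan2(d[1],d[0])))
for n,q in[('wrist',(437,255)),]:pass
for t,z in[('beaker',.03),('brown_vial',.04),('brass_weight',.03)]:
    for n in['scene','side']:
        r=bot.recognise(n,t)
        if r:print(t,n,onz(n,r[0]['xy'],z)*1000)
```

```text
cb [ 659.4 -163.5    7.5]
lb [656.6 -23.1   7.5]
sb [ 585.9 -165.8    7.5]
ct [ 658.7 -161.1   29.5]
lt [655.5 -22.1  29.5]
st [ 584.9 -162.7   29.5]
140.4756855798026 73.51641569964674 1.1346658824838487 1.7717638144046908
139.0859144821064 73.81872911249604 1.3255457851110664 1.1946471391210585
[[548.8  93.6]
 [604.6 116.4]
 [640.3  30.2]
 [584.4   6.9]] [594.50457915  61.79688091]
60.29311400702154 22.267646520594283
93.30477837389766 -67.47426464682412
60.58886529229271 -157.3600764542526
93.69758719631861 112.34458360533796
beaker scene [581.58198574 335.70527735  30.        ]
beaker side [559.49127882 349.68210122  30.        ]
brown_vial scene [687.16710551 -60.09525168  40.        ]
brown_vial side [691.021917   -60.93475401  40.        ]
brass_weight scene [ 687.93255804 -114.63034231   30.        ]
brass_weight side [ 690.08088305 -122.92408586   30.        ]
```

```bash
python3 -m jog '[{"rotation":[0,0,10],"travel":[-4,8,-10],"jaw":0.3},{"rotation":[0,0,10],"travel":[-4,8,-10],"jaw":0.3},{"rotation":[0,0,10],"travel":[-4,8,-10],"jaw":0.3},{"rotation":[0,0,10],"travel":[-4,8,-15],"jaw":0.3},{"rotation":[0,0,10],"travel":[-4,8,-15],"jaw":0.3},{"rotation":[0,0,10],"travel":[-4,8,-15],"jaw":0.3},{"rotation":[0,0,10],"travel":[-4,7,-15],"jaw":0.3},{"rotation":[0,0,10],"travel":[-4,2,-15],"jaw":0.3}]'; python3 -m jog '[{"rotation":[0,0,5.3],"travel":[0,0,-15],"jaw":0.3},{"rotation":[0,0,6],"travel":[0,0,-15],"jaw":0.3},{"rotation":[0,0,0],"travel":[0,0,0],"jaw":0.3}]'
python3 - <<'E'
from h import *
o=bot.get_obs();print(o['q'],o['ee_pos'],o['tcp_rot'],o['opening'],o['wrist_force'])
snap('wrist','w1.png');snap('scene','s1.png')
E
```

```text
time: 2.2
ee_pos: [0.5179, 0.0574, 0.1258]
tcp_rot: [-90.0, -0.0, 80.4]
wrist_force: [-0.0, -0.2, -0.0]
opening: 0.0556
time: 2.58
ee_pos: [0.5173, 0.0569, 0.0953]
tcp_rot: [-89.9, 0.0, 91.3]
wrist_force: [-0.3, -1.2, 0.6]
opening: 0.0555
[ 6.28212757e+00  5.69906767e-01 -9.53540447e+00  8.00085015e+01
 -1.25045359e-03  5.02008681e+00] [0.51728732 0.05693947 0.09529244] [-8.98867333e+01  1.12048288e-02  9.12620531e+01] 0.05554422341957661 [-0.26498519 -1.17620673  0.62243947]
```

View pics/w1.png

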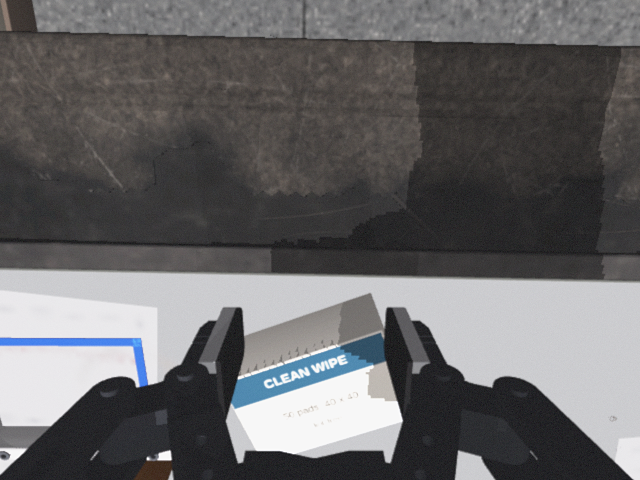

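View pics/s1.png

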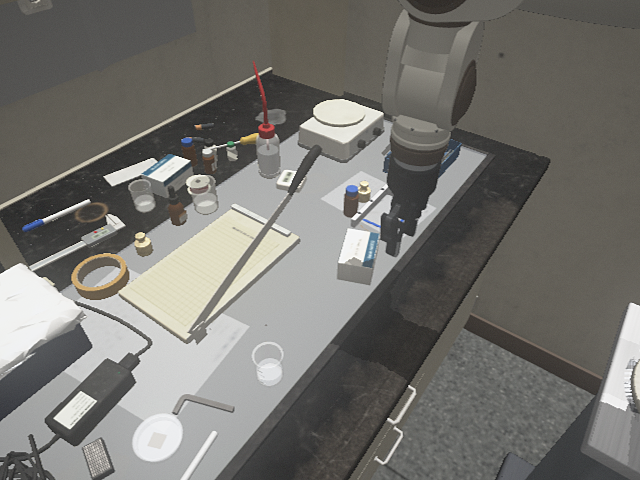

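```bash
python3 -m jog '[{"rotation":[0,0,0],"travel":[0,0,-30],"jaw":0.3},{"rotation":[0,0,0],"travel":[0,0,-30],"jaw":0.3},{"rotation":[0,0,0],"travel":[0,0,-16],"jaw":0.3},{"rotation":[0,0,0],"travel":[0,0,0],"jaw":0.3}]'; python3 -m jog '[{"rotation":[0,0,0],"travel":[6,0,0],"jaw":0.3},{"rotation":[0,0,0],"travel":[6,0,0],"jaw":0.3},{"rotation":[0,0,0],"travel":[6,0,0],"jaw":0.3},{"rotation":[0,0,0],"travel":[6,0,0],"jaw":0.3},{"rotation":[0,0,0],"travel":[6,0,0],"jaw":0.3},{"rotation":[0,0,0],"travel":[6,0,0],"jaw":0.3}]';  python3 - <<'E'
from h import *
snap('wrist','w2.png')
E
```

```text
time: 3.18
ee_pos: [0.5177, 0.057, 0.02]
tcp_rot: [-89.9, 0.0, 91.3]
wrist_force: [-0.4, 0.7, 0.2]
opening: 0.0556
time: 3.92
ee_pos: [0.5543, 0.057, 0.0202]
tcp_rot: [-90.0, -0.0, 91.3]
wrist_force: [-1.8, 0.6, -0.4]
opening: 0.0555
```

View pics/w2.png

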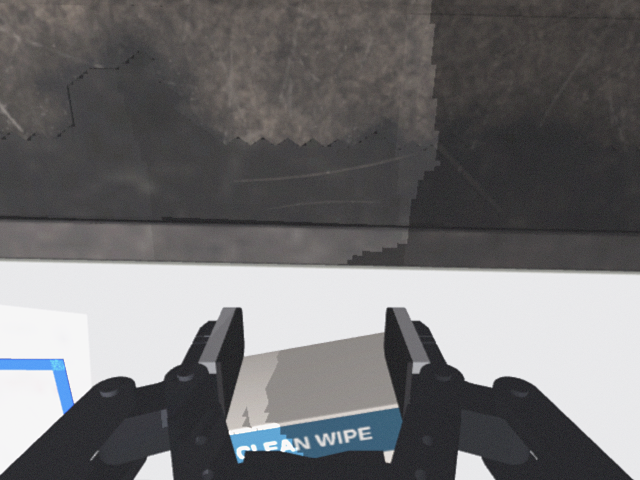

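```bash
python3 -m jog '[{"rotation":[0,0,0],"travel":[5,0,0],"jaw":0.3},{"rotation":[0,0,0],"travel":[5,0,0],"jaw":0.3},{"rotation":[0,0,0],"travel":[5,0,0],"jaw":0.3},{"rotation":[0,0,0],"travel":[5,0,0],"jaw":0.3},{"rotation":[0,0,0],"travel":[4,0,0],"jaw":0.3},{"rotation":[0,0,0],"travel":[0,0,0],"jaw":0.3}]';  python3 - <<'E'
from h import *
snap('wrist','w3.png');snap('scene','s3.png')
E
```

```text
time: 4.72
ee_pos: [0.5784, 0.0569, 0.0203]
tcp_rot: [-90.0, 0.0, 91.3]
wrist_force: [-1.0, 0.2, 0.5]
opening: 0.0554
```

View pics/w3.png

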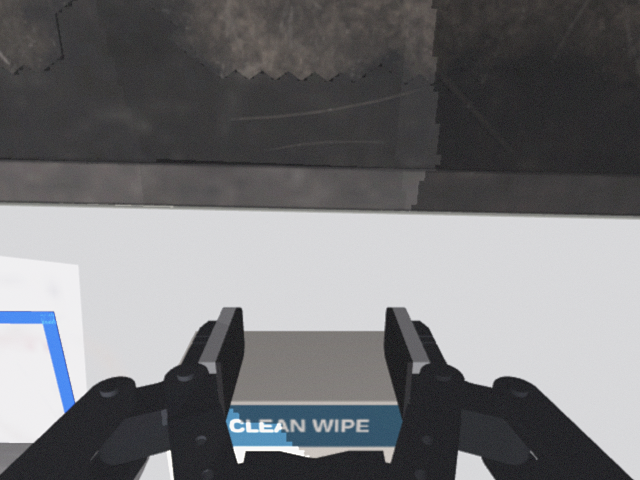

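View pics/s3.png

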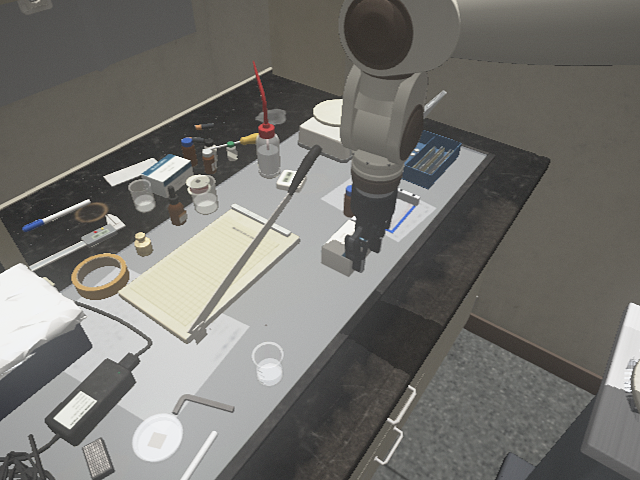

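Run:
```python
from h import *
for z,r in[(.0075,331.5),(.0525,402)]:
    print(onz('wrist',(245,r),z),onz('wrist',(385,r),z))
r=bot.trace('scene','wipe_carton')
print([(q['score'],q['xy']) for q in r])
print(bot.get_obs()['time'])
```

```text
[0.59170487 0.02748148 0.0075    ] [0.59030552 0.0892761  0.0075    ]
[0.59066329 0.03473016 0.0525    ] [0.58961491 0.0816148  0.0525    ]
[(0.97, [339.7, 251.8])]
4.875
```

```bash
python3 -m jog '[{"rotation":[0,0,0],"travel":[-12,0,0],"jaw":0.3},{"rotation":[0,0,0],"travel":[-8,0,20],"jaw":0.3},{"rotation":[0,0,-10],"travel":[0,0,40],"jaw":0},{"rotation":[0,0,-10],"travel":[0,0,40],"jaw":-0.5},{"rotation":[0,0,-10],"travel":[0,0,40],"jaw":-0.5},{"rotation":[0,0,-10],"travel":[5,0,40],"jaw":-0.5},{"rotation":[0,0,-10],"travel":[5,0,20],"jaw":-0.5},{"rotation":[0,0,-10],"travel":[5,0,0],"jaw":-0.5}]';python3 -m jog '[{"rotation":[0,0,-10],"travel":[5,0,0],"jaw":-0.5},{"rotation":[0,0,-10],"travel":[5,0,0],"jaw":-0.5},{"rotation":[0,0,-10],"travel":[5,0,0],"jaw":-0.5},{"rotation":[0,0,0],"travel":[0,0,0],"jaw":-0.5}]';  python3 - <<'E'
from h import *
im=snap('wrist','w4.png')
E
```

```text
time: 5.88
ee_pos: [0.5732, 0.0571, 0.2243]
tcp_rot: [-90.1, -0.3, 31.0]
wrist_force: [0.0, -0.4, -0.5]
opening: 0.0211
time: 6.38
ee_pos: [0.5876, 0.057, 0.2217]
tcp_rot: [-90.0, -0.1, 1.4]
wrist_force: [0.4, 0.9, 0.2]
opening: 0.0213
```

View pics/w4.png

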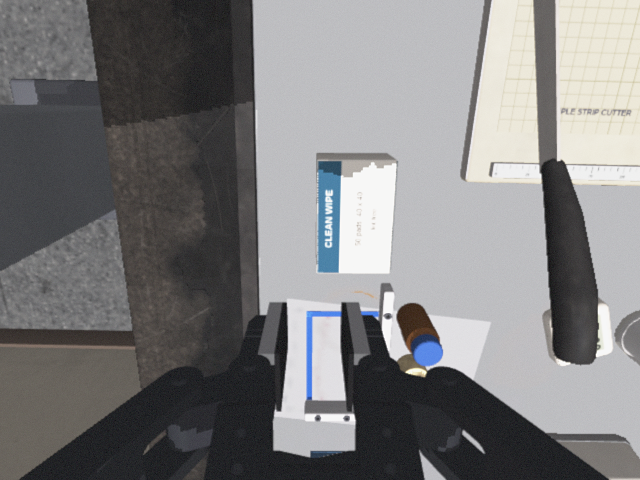

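Run:
```python
from h import *
im=cv2.imread('pics/w4.png');c=im[140:320,285:435];cv2.imwrite('pics/w4a.png',cv2.resize(c,None,fx=4,fy=3.3,interpolation=cv2.INTER_CUBIC))
for q in [(317,161),(396,161),(391,274),(317,273)]:print((onz('wrist',q,.0525)*1000).round(1))
for q in [(384,290.5),(383,313)]:print((onz('wrist',q,.0295)*1000).round(1))
```

```text
[590.4  99.   52.5]
[650.8 100.7  52.5]
[655.4   6.6  52.5]
[593.1   5.9  52.5]
[655.7 -20.   29.5]
[656.7 -43.2  29.5]
```

View pics/w4a.png

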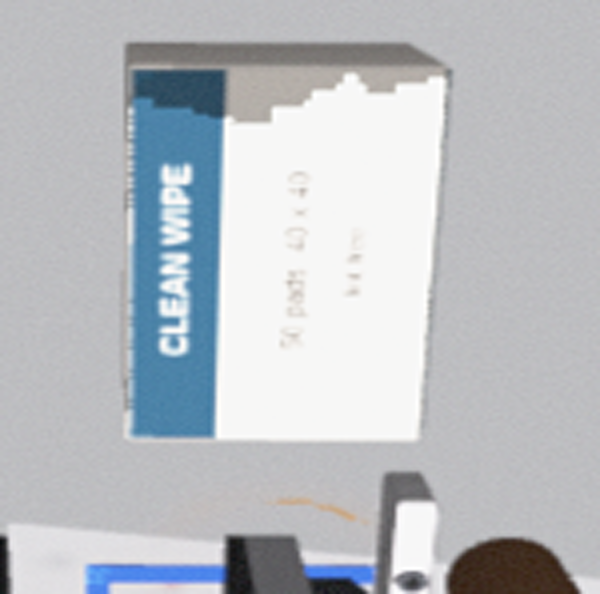

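```bash
python3 -m jog '[{"rotation":[0,0,0],"travel":[11,25,-20],"jaw":-0.5},{"rotation":[0,0,0],"travel":[11,25,-20],"jaw":-0.5},{"rotation":[0,0,0],"travel":[11,23,-30],"jaw":-0.5},{"rotation":[0,0,0],"travel":[0,2,-40],"jaw":-0.5},{"rotation":[0,0,0],"travel":[0,0,-40],"jaw":-0.5},{"rotation":[0,0,0],"travel":[0,0,-30],"jaw":-0.5},{"rotation":[0,0,0],"travel":[0,0,-20],"jaw":-0.5},{"rotation":[0,0,0],"travel":[0,0,-3],"jaw":-0.5}]';python3 -m jog '[{"rotation":[0,0,0],"travel":[0,-6,0],"jaw":-0.5},{"rotation":[0,0,0],"travel":[0,-6,0],"jaw":-0.5},{"rotation":[0,0,0],"travel":[0,-6,0],"jaw":-0.5}]';  python3 - <<'E'
from h import *
im=snap('wrist','w5.png');im=snap('scene','s5.png')
E
```

```text
time: 7.42
ee_pos: [0.6203, 0.1319, 0.0166]
tcp_rot: [-90.0, 0.1, 1.4]
wrist_force: [-0.6, -0.4, 0.8]
opening: 0.0211
time: 7.8
ee_pos: [0.6215, 0.1135, 0.0183]
tcp_rot: [-90.0, -0.1, 1.3]
wrist_force: [0.5, -0.1, 0.1]
opening: 0.0216
```

View pics/w5.png

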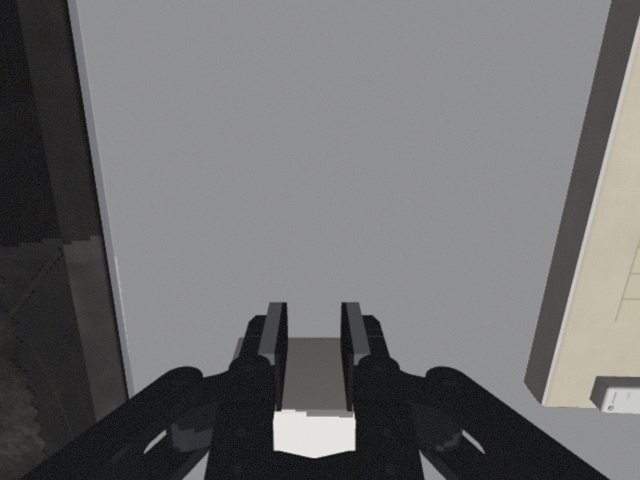

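View pics/s5.png

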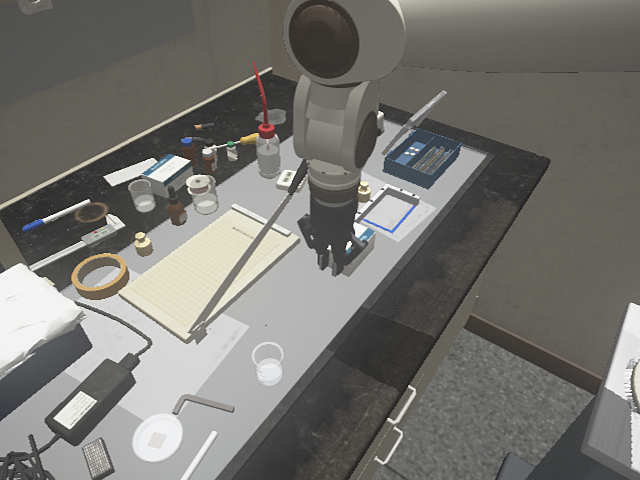

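```bash
python3 -m jog '[{"rotation":[0,0,0],"travel":[0,-5,0],"jaw":-0.5},{"rotation":[0,0,0],"travel":[-1,-5,0],"jaw":-0.5},{"rotation":[0,0,0],"travel":[-1,-5,0],"jaw":-0.5},{"rotation":[0,0,0],"travel":[-1,-5,0],"jaw":-0.5},{"rotation":[0,0,0],"travel":[-1,-5,0],"jaw":-0.5},{"rotation":[0,0,0],"travel":[0,-2,0],"jaw":-0.5},{"rotation":[0,0,0],"travel":[0,0,0],"jaw":-0.5}]';  python3 - <<'E'
from h import *
im=snap('wrist','w6.png');im=snap('scene','s6.png')
im=cv2.imread('pics/s6.png');c=im[170:300,280:440];cv2.imwrite('pics/s6a.png',cv2.resize(c,None,fx=4.5,fy=4.5,interpolation=cv2.INTER_CUBIC))
im=snap('side','d6.png')
im=cv2.imread('pics/d6.png');c=im[200:300,140:320];cv2.imwrite('pics/d6a.png',cv2.resize(c,None,fx=4.4,fy=4.4,interpolation=cv2.INTER_CUBIC))
E
```

```text
time: 8.78
ee_pos: [0.6168, 0.0866, 0.0171]
tcp_rot: [-90.0, 0.0, 1.3]
wrist_force: [-0.8, 0.7, -0.4]
opening: 0.0211
```

View pics/s6a.png

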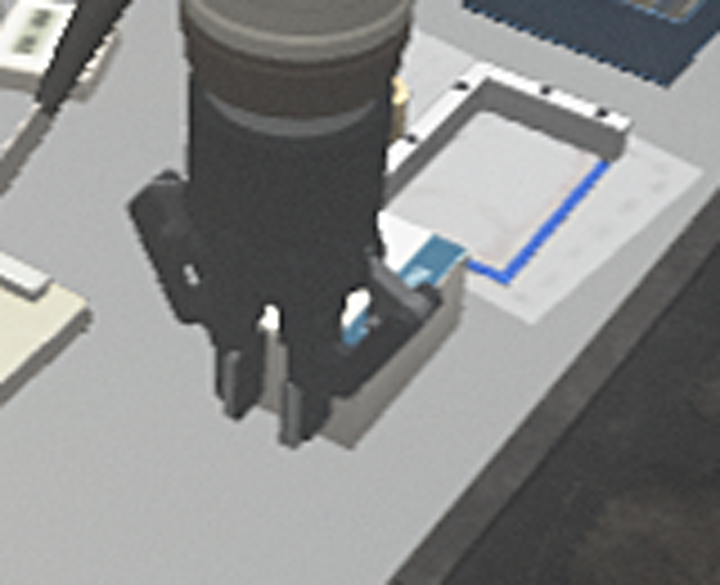

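View pics/d6a.png

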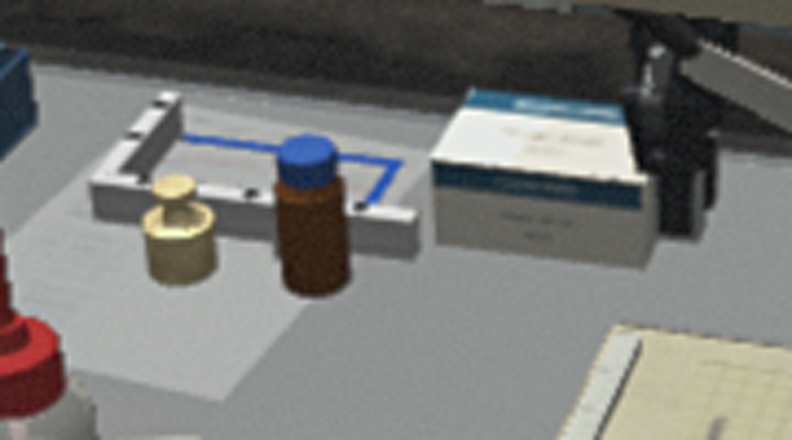

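View pics/w6.png

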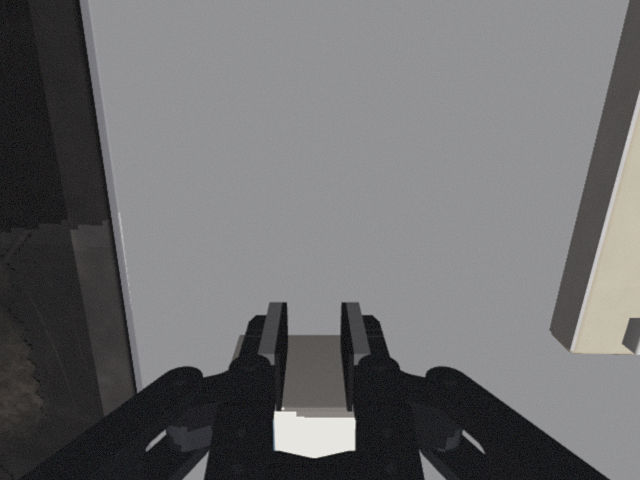

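Run:
```python
from h import *
g=lambda a,b:(140+a/4.4,200+b/4.4)
for n,q,z in[('cart br',(437,243),.0075),('cart bl',(645,268),.0075),('cart tr',(433,160),.0525),('cart tl',(650,182),.0525),('fence far bottom L',(417,257),.0075),('fence far top L',(418,213),.0295),('fence inner top L',(398,206),.0295),('fence outer bot R',(92,214),.0075),('inner corner top',(132,180),.0295)]:
    print(n,(onz('side',g(*q),z)*1000).round(1))
f=lambda a,b:(280+a/4.5,170+b/4.5)
for n,q,z in[('cart nl bot',(348,448),.0075),('nr top',(467,252),.0525),('nr bot',(463,312),.0075)]:
    print(n,(onz('scene',f(*q),z)*1000).round(1))
```

```text
cart br [646.7 -17.2   7.5]
cart bl [643.9  76.5   7.5]
cart tr [650.8 -15.3  52.5]
cart tl [645.7  79.5  52.5]
fence far bottom L [659.6 -22.    7.5]
fence far top L [658.4 -20.7  29.5]
fence inner top L [655.  -31.   29.5]
fence outer bot R [ 661.2 -173.8    7.5]
inner corner top [ 662.9 -151.3   29.5]
cart nl bot [585.8  72.2   7.5]
nr top [586.1 -18.3  52.5]
nr bot [589.  -29.5   7.5]
```

```bash
python3 -m jog '[{"rotation":[0,0,0],"travel":[0,-6,0],"jaw":-0.5},{"rotation":[0,0,0],"travel":[0,-6,0],"jaw":-0.5},{"rotation":[0,0,0],"travel":[0,-6,0],"jaw":-0.5},{"rotation":[0,0,0],"travel":[0,-6,0],"jaw":-0.5},{"rotation":[0,0,0],"travel":[0,-6,0],"jaw":-0.5}]';python3 -m jog '[{"rotation":[0,0,0],"travel":[0,-6,0],"jaw":-0.5},{"rotation":[0,0,0],"travel":[0,-6,0],"jaw":-0.5},{"rotation":[0,0,0],"travel":[0,-6,0],"jaw":-0.5},{"rotation":[0,0,0],"travel":[0,-6,0],"jaw":-0.5},{"rotation":[0,0,0],"travel":[0,0,0],"jaw":-0.5}]';  python3 - <<'E'
from h import *
im=snap('scene','s7.png')
im=cv2.imread('pics/s7.png');c=im[150:280,310:470];cv2.imwrite('pics/s7a.png',cv2.resize(c,None,fx=4.5,fy=4.5,interpolation=cv2.INTER_CUBIC))
im=snap('side','d7.png')
im=cv2.imread('pics/d7.png');c=im[200:300,140:320];cv2.imwrite('pics/d7a.png',cv2.resize(c,None,fx=4.4,fy=4.4,interpolation=cv2.INTER_CUBIC))
E
```

```text
time: 9.55
ee_pos: [0.617, 0.0565, 0.0173]
tcp_rot: [-90.0, 0.0, 1.3]
wrist_force: [0.4, 1.7, -0.4]
opening: 0.0213
time: 10.18
ee_pos: [0.6171, 0.0324, 0.0174]
tcp_rot: [-90.0, -0.0, 1.3]
wrist_force: [0.8, 0.5, 0.6]
opening: 0.0211
```

View pics/s7a.png

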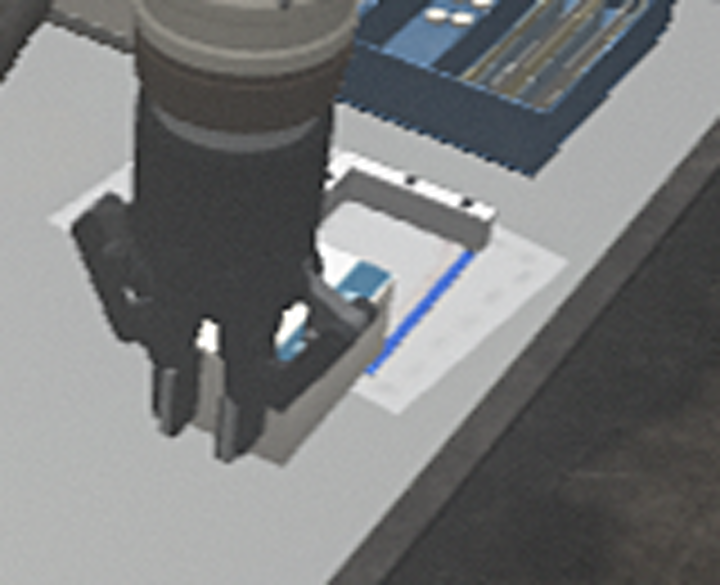

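View pics/d7a.png

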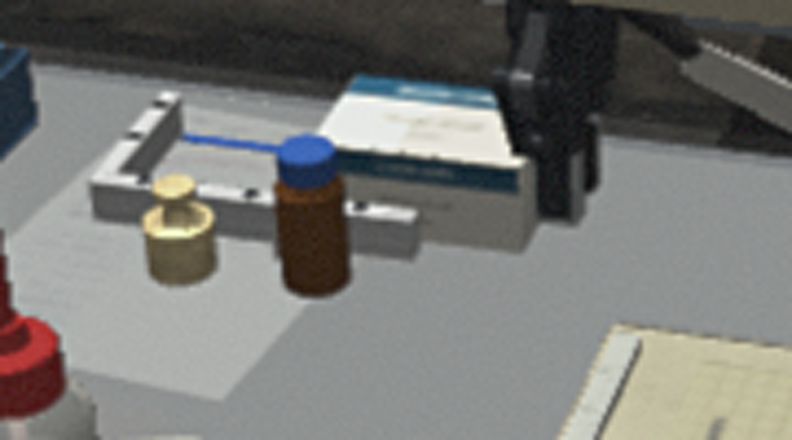

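```bash
python3 -m jog '[{"rotation":[0,0,0],"travel":[0,-6,0],"jaw":-0.5},{"rotation":[0,0,0],"travel":[0,-6,0],"jaw":-0.5},{"rotation":[0,0,0],"travel":[0,-6,0],"jaw":-0.5},{"rotation":[0,0,0],"travel":[0,-6,0],"jaw":-0.5},{"rotation":[0,0,0],"travel":[0,-6,0],"jaw":-0.5},{"rotation":[0,0,0],"travel":[0,-6,0],"jaw":-0.5},{"rotation":[0,0,0],"travel":[0,-6,0],"jaw":-0.5}]';python3 -m jog '[{"rotation":[0,0,0],"travel":[0,-6,0],"jaw":-0.5},{"rotation":[0,0,0],"travel":[0,-6,0],"jaw":-0.5},{"rotation":[0,0,0],"travel":[0,-6,0],"jaw":-0.5},{"rotation":[0,0,0],"travel":[0,-6,0],"jaw":-0.5},{"rotation":[0,0,0],"travel":[0,-5,0],"jaw":-0.5},{"rotation":[0,0,0],"travel":[0,-4,0],"jaw":-0.5},{"rotation":[0,0,0],"travel":[0,0,0],"jaw":-0.5}]';  python3 - <<'E'
from h import *
im=snap('scene','s8.png')
im=cv2.imread('pics/s8.png');c=im[150:280,310:470];cv2.imwrite('pics/s8a.png',cv2.resize(c,None,fx=4.5,fy=4.5,interpolation=cv2.INTER_CUBIC))
im=snap('side','d8.png')
im=cv2.imread('pics/d8.png');c=im[200:300,140:320];cv2.imwrite('pics/d8a.png',cv2.resize(c,None,fx=4.4,fy=4.4,interpolation=cv2.INTER_CUBIC))
E
```

```text
time: 11.15
ee_pos: [0.6171, -0.0094, 0.0174]
tcp_rot: [-90.0, -0.0, 1.3]
wrist_force: [-0.9, 3.0, 2.5]
opening: 0.0211
time: 12.02
ee_pos: [0.6168, -0.0426, 0.0171]
tcp_rot: [-90.0, 0.0, 1.3]
wrist_force: [-0.4, 0.4, -0.3]
opening: 0.0212
```

View pics/s8a.png

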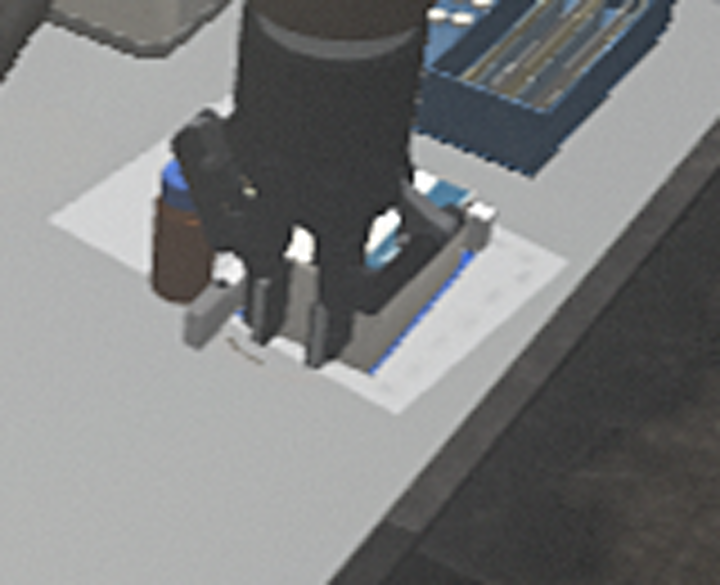

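View pics/d8a.png

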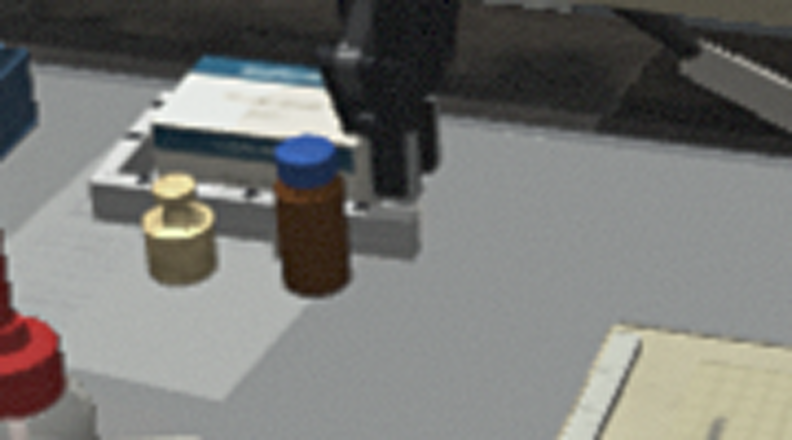

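```bash
python3 -m jog '[{"rotation":[0,0,0],"travel":[0,6,0],"jaw":-0.5},{"rotation":[0,0,0],"travel":[-12,0,0],"jaw":-0.5},{"rotation":[0,0,0],"travel":[0,-6,0],"jaw":-0.5},{"rotation":[0,0,0],"travel":[0,-4,0],"jaw":-0.5},{"rotation":[0,0,0],"travel":[0,-3,0],"jaw":-0.5},{"rotation":[0,0,0],"travel":[0,-2,0],"jaw":-0.5},{"rotation":[0,0,0],"travel":[0,0,0],"jaw":-0.5}]';  python3 - <<'E'
from h import *
im=snap('scene','s9.png')
im=cv2.imread('pics/s9.png');c=im[150:280,310:470];cv2.imwrite('pics/s9a.png',cv2.resize(c,None,fx=4.5,fy=4.5,interpolation=cv2.INTER_CUBIC))
im=snap('side','d9.png')
im=cv2.imread('pics/d9.png');c=im[200:300,140:320];cv2.imwrite('pics/d9a.png',cv2.resize(c,None,fx=4.4,fy=4.4,interpolation=cv2.INTER_CUBIC))
E
```

```text
time: 13.0
ee_pos: [0.6051, -0.0513, 0.0173]
tcp_rot: [-90.0, -0.0, 1.3]
wrist_force: [0.4, 1.0, 0.2]
opening: 0.0213
```

View pics/s9a.png

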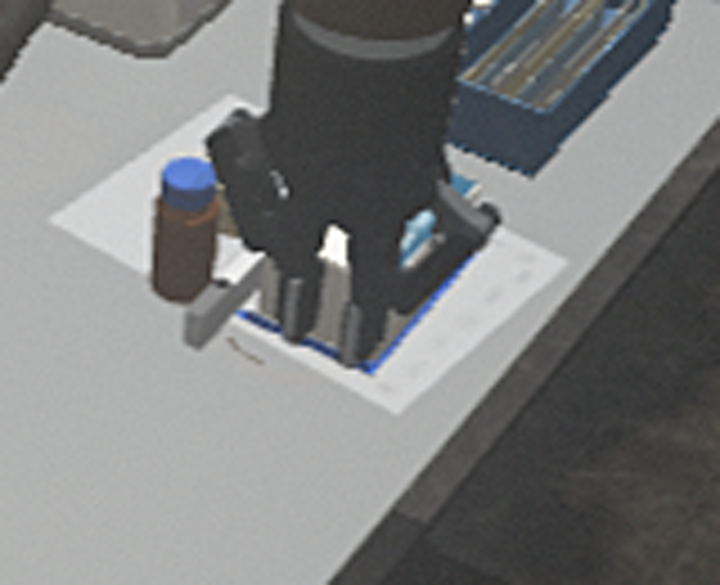

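View pics/d9a.png

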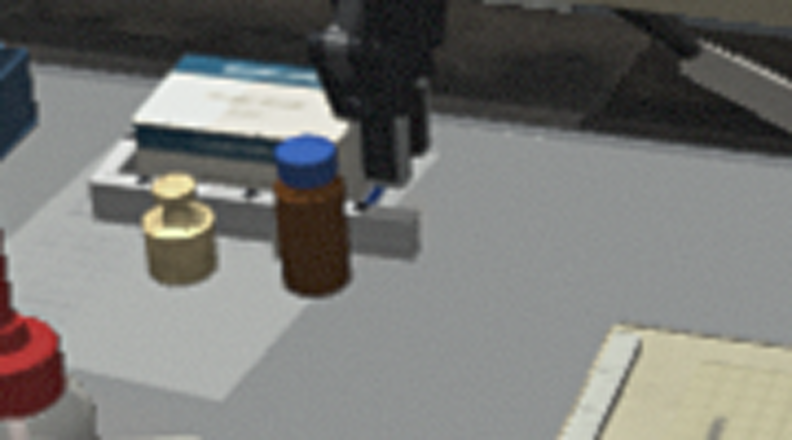

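```bash
python3 -m jog '[{"rotation":[0,0,0],"travel":[0,-1,0],"jaw":-0.5},{"rotation":[0,0,0],"travel":[0,-1,0],"jaw":-0.5},{"rotation":[0,0,0],"travel":[0,-1,0],"jaw":-0.5}]'; python3 -m jog '[{"rotation":[0,0,0],"travel":[0,-1,0],"jaw":-0.5}]'
```

```text
time: 13.48
ee_pos: [0.6049, -0.054, 0.0172]
tcp_rot: [-90.0, 0.0, 1.3]
wrist_force: [-0.2, 0.5, -1.0]
opening: 0.0214
time: 13.6
ee_pos: [0.6049, -0.055, 0.0172]
tcp_rot: [-90.0, 0.0, 1.3]
wrist_force: [0.9, 1.2, -0.3]
opening: 0.021
```

```bash
python3 -m jog '[{"rotation":[0,0,0],"travel":[0,-1,0],"jaw":-0.5}]';python3 -m jog '[{"rotation":[0,0,0],"travel":[0,-1,0],"jaw":-0.5}]'
python3 - <<'E'
from h import *
im=snap('side','d10.png')
im=cv2.imread('pics/d10.png');c=im[200:300,140:320];cv2.imwrite('pics/d10a.png',cv2.resize(c,None,fx=4.4,fy=4.4,interpolation=cv2.INTER_CUBIC))
E
```

```text
time: 13.72
ee_pos: [0.6049, -0.0561, 0.0172]
tcp_rot: [-90.0, 0.0, 1.3]
wrist_force: [1.2, 1.0, -0.6]
opening: 0.0215
time: 13.85
ee_pos: [0.605, -0.0571, 0.0172]
tcp_rot: [-90.0, 0.0, 1.3]
wrist_force: [0.2, 1.0, 0.1]
opening: 0.0212
```

View pics/d10a.png

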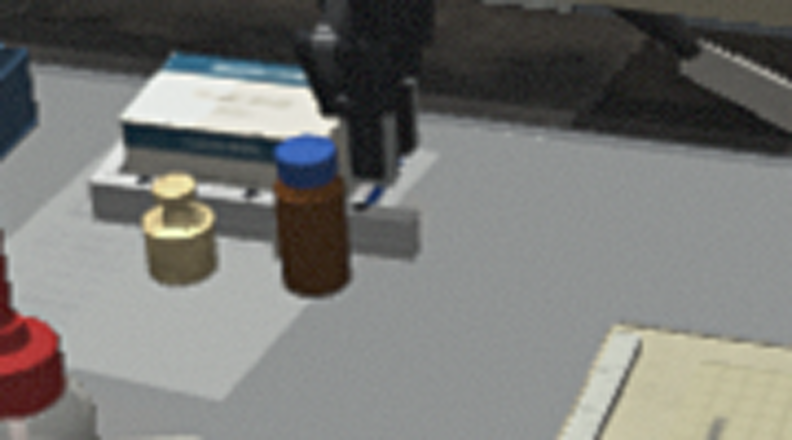

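```bash
python3 -m jog '[{"rotation":[0,0,0],"travel":[0,-1,0],"jaw":-0.5}]';python3 -m jog '[{"rotation":[0,0,0],"travel":[0,0,0],"jaw":-0.5}]'; python3 -m jog '[{"rotation":[0,0,0],"travel":[0,-1,0],"jaw":-0.5}]';python3 -m jog '[{"rotation":[0,0,0],"travel":[0,0,0],"jaw":-0.5}]'
```

```text
time: 14.02
ee_pos: [0.605, -0.0574, 0.0173]
tcp_rot: [-89.9, -0.0, 1.3]
wrist_force: [0.0, 6.8, 0.6]
opening: 0.021
time: 14.15
ee_pos: [0.605, -0.0574, 0.0173]
tcp_rot: [-89.9, -0.0, 1.3]
wrist_force: [-0.5, 4.7, -0.3]
opening: 0.0215
time: 14.28
ee_pos: [0.6051, -0.0575, 0.0175]
tcp_rot: [-89.8, -0.0, 1.4]
wrist_force: [-0.8, 13.2, 0.8]
opening: 0.0216
time: 14.4
ee_pos: [0.6051, -0.0574, 0.0174]
tcp_rot: [-89.8, -0.0, 1.4]
wrist_force: [-0.4, 9.9, 0.2]
opening: 0.0215
```

```bash
python3 -m jog '[{"rotation":[0,0,0],"travel":[0,12,0],"jaw":-0.5},{"rotation":[0,0,0],"travel":[0,10,10],"jaw":-0.5},{"rotation":[0,0,0],"travel":[0,0,40],"jaw":-0.5},{"rotation":[0,0,0],"travel":[0,0,40],"jaw":-0.5},{"rotation":[0,0,10],"travel":[-10,0,30],"jaw":-0.5},{"rotation":[0,0,10],"travel":[-10,-10,30],"jaw":0},{"rotation":[0,0,10],"travel":[-15,-10,30],"jaw":0.18},{"rotation":[0,0,10],"travel":[-15,-10,20],"jaw":0.18}]';python3 -m jog '[{"rotation":[0,0,10],"travel":[-15,-15,0],"jaw":0.18},{"rotation":[0,0,10],"travel":[0,-15,0],"jaw":0.18},{"rotation":[0,0,10],"travel":[0,-15,0],"jaw":0.18},{"rotation":[0,0,10],"travel":[0,0,0],"jaw":0.18},{"rotation":[0,0,10],"travel":[0,0,0],"jaw":0.18},{"rotation":[0,0,0],"travel":[0,0,0],"jaw":0.18}]'
python3 - <<'E'
from h import *
im=snap('scene','s11.png')
im=cv2.imread('pics/s11.png');c=im[150:280,310:470];cv2.imwrite('pics/s11a.png',cv2.resize(c,None,fx=4.5,fy=4.5,interpolation=cv2.INTER_CUBIC))
im=snap('wrist','w11.png')
E
```

```text
time: 15.4
ee_pos: [0.5548, -0.067, 0.2198]
tcp_rot: [-90.1, -0.1, 41.6]
wrist_force: [-0.9, -0.2, 0.0]
opening: 0.0505
time: 16.15
ee_pos: [0.54, -0.1118, 0.218]
tcp_rot: [-90.0, 0.0, 91.2]
wrist_force: [-0.3, -0.2, 0.1]
opening: 0.0507
```

View pics/s11a.png

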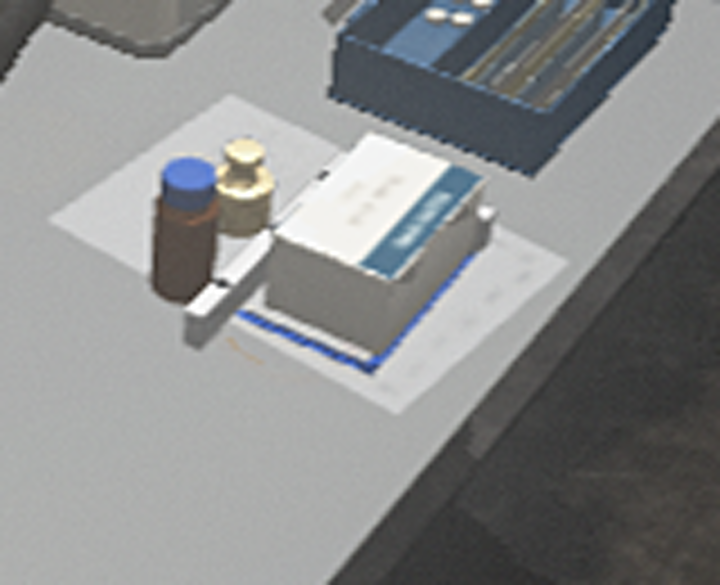

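View pics/w11.png

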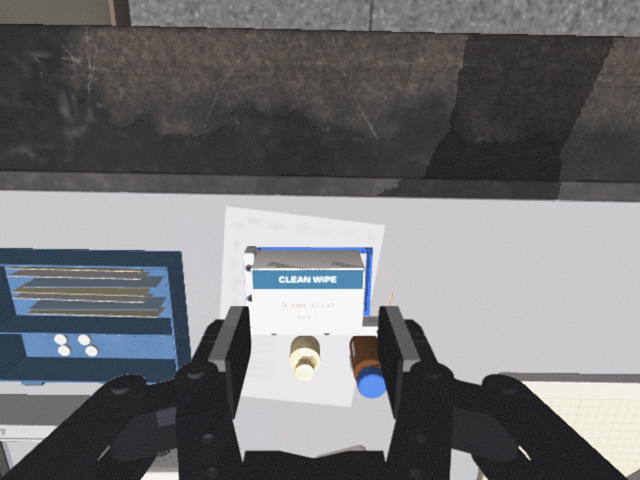

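```bash
python3 -m jog '[{"rotation":[0,0,0],"travel":[0,0,-40],"jaw":0.18},{"rotation":[0,0,0],"travel":[0,1,-50],"jaw":0.18},{"rotation":[0,0,0],"travel":[0,1,-50],"jaw":0.18},{"rotation":[0,0,0],"travel":[0,0,-40],"jaw":0.18},{"rotation":[0,0,0],"travel":[0,0,-18],"jaw":0.18},{"rotation":[0,0,0],"travel":[10,0,0],"jaw":0.18},{"rotation":[0,0,0],"travel":[10,0,0],"jaw":0.18},{"rotation":[0,0,0],"travel":[8,0,0],"jaw":0.18}]';python3 -m jog '[{"rotation":[0,0,0],"travel":[4,0,0],"jaw":0.18},{"rotation":[0,0,0],"travel":[3,0,0],"jaw":0.18},{"rotation":[0,0,0],"travel":[2,0,0],"jaw":0.18},{"rotation":[0,0,0],"travel":[2,0,0],"jaw":0.18}]'; python3 -m jog '[{"rotation":[0,0,0],"travel":[1,0,0],"jaw":0.18}]'; python3 -m jog '[{"rotation":[0,0,0],"travel":[1,0,0],"jaw":0.18}]'
```

```text
time: 17.25
ee_pos: [0.5699, -0.1102, 0.021]
tcp_rot: [-90.2, 0.0, 91.3]
wrist_force: [0.3, 0.3, 0.0]
opening: 0.0505
time: 17.75
ee_pos: [0.5787, -0.11, 0.0193]
tcp_rot: [-90.0, -0.0, 91.3]
wrist_force: [-3.6, 0.6, 1.6]
opening: 0.0501
time: 17.88
ee_pos: [0.5798, -0.11, 0.0193]
tcp_rot: [-90.0, -0.0, 91.3]
wrist_force: [-2.9, 0.1, 2.1]
opening: 0.0504
time: 18.0
ee_pos: [0.5809, -0.11, 0.0193]
tcp_rot: [-90.0, -0.0, 91.3]
wrist_force: [-3.2, 1.1, 2.0]
opening: 0.0503
```

```bash
for i in 1; do python3 -m jog '[{"rotation":[0,0,0],"travel":[1,0,0],"jaw":0.18}]'; python3 -m jog '[{"rotation":[0,0,0],"travel":[1,0,0],"jaw":0.18}]'; python3 -m jog '[{"rotation":[0,0,0],"travel":[1,0,0],"jaw":0.18}]'; done
```

```text
time: 18.12
ee_pos: [0.582, -0.11, 0.0193]
tcp_rot: [-90.0, -0.0, 91.3]
wrist_force: [-4.1, 1.3, 2.4]
opening: 0.0503
time: 18.25
ee_pos: [0.5825, -0.1099, 0.0193]
tcp_rot: [-89.9, -0.0, 91.3]
wrist_force: [-8.0, 2.1, 6.1]
opening: 0.0505
time: 18.38
ee_pos: [0.5826, -0.1099, 0.0193]
tcp_rot: [-89.8, -0.0, 91.3]
wrist_force: [-14.4, 1.2, 10.0]
opening: 0.0505
```

```bash
python3 -m jog '[{"rotation":[0,0,0],"travel":[-3,0,0],"jaw":0.18},{"rotation":[0,0,0],"travel":[-6,0,0],"jaw":0.18},{"rotation":[0,0,0],"travel":[-12,0,0],"jaw":0.18},{"rotation":[0,0,0],"travel":[-10,0,30],"jaw":0.18},{"rotation":[0,0,0],"travel":[-10,0,40],"jaw":0.18},{"rotation":[0,0,0],"travel":[0,0,50],"jaw":0.18},{"rotation":[0,0,0],"travel":[0,0,40],"jaw":0.18},{"rotation":[0,0,0],"travel":[0,0,0],"jaw":0.18}]'
python3 - <<'E'
from h import *
im=snap('scene','s12.png')
im=cv2.imread('pics/s12.png');c=im[150:280,310:470];cv2.imwrite('pics/s12a.png',cv2.resize(c,None,fx=4.5,fy=4.5,interpolation=cv2.INTER_CUBIC))
im=snap('wrist','w12.png')
im=cv2.imread('pics/w12.png');c=im[230:370,210:390];cv2.imwrite('pics/w12a.png',cv2.resize(c,None,fx=4.2,fy=4.2,interpolation=cv2.INTER_CUBIC))
E
```

```text
time: 19.38
ee_pos: [0.5439, -0.1103, 0.1829]
tcp_rot: [-90.3, 0.1, 91.3]
wrist_force: [0.2, 0.3, -0.2]
opening: 0.0507
```

View pics/s12a.png

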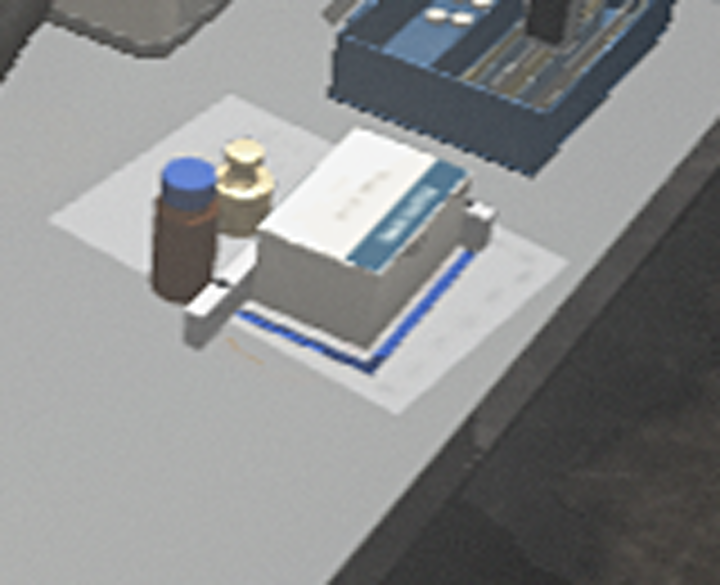

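View pics/w12a.png

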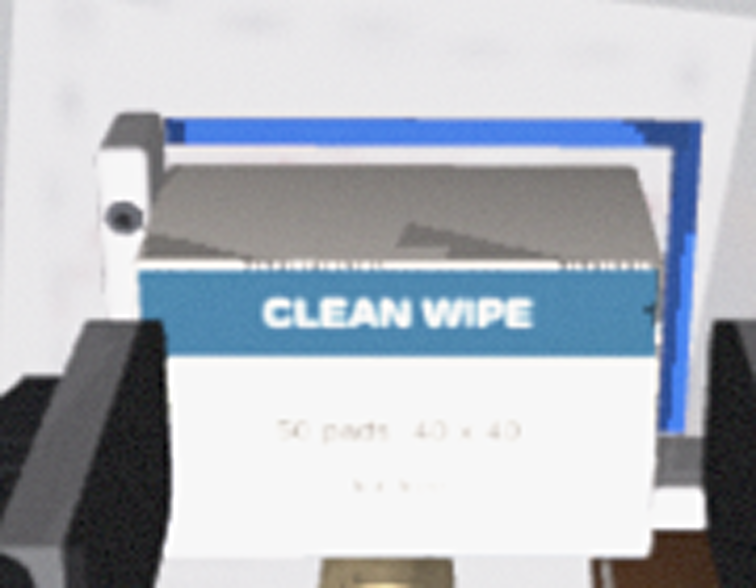

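Run:
```python
from h import *
g=lambda a,b:(210+a/4.2,230+b/4.2)
for n,q,z in[('bot R',(178,168),.0075),('bot L',(638,168),.0075),('top R',(138,263),.0525),('top L',(658,264),.0525),('tape TR',(163,148),.0075),('tape corner inner',(672,148),.0075),('tape low inner',(663,432),.0075),('short fence nearend top inner',(147,150),.0295),('sf near top outer',(100,147),.0295),('sf near bot inner',(163,118),.0075)]:
    print(n,(onz('wrist',g(*q),z)*1000).round(1))
```

```text
bot R [ 595.7 -160.     7.5]
bot L [593.6 -67.3   7.5]
top R [ 594.5 -160.5   52.5]
top L [592.6 -69.   52.5]
tape TR [ 591.4 -162.9    7.5]
tape corner inner [589.1 -60.7   7.5]
tape low inner [654.6 -58.1   7.5]
short fence nearend top inner [ 582.6 -162.3   29.5]
sf near top outer [ 582.2 -171.    29.5]
sf near bot inner [ 584.9 -162.7    7.5]
```

```bash
python3 -m jog '[{"rotation":[0,0,-10],"travel":[0,0,30],"jaw":-0.5},{"rotation":[0,0,-10],"travel":[0,10,10],"jaw":-0.5},{"rotation":[0,0,-10],"travel":[10,10,0],"jaw":-0.5},{"rotation":[0,0,-10],"travel":[10,10,0],"jaw":-0.5},{"rotation":[0,0,-10],"travel":[10,10,0],"jaw":-0.5},{"rotation":[0,0,-10],"travel":[10,10,0],"jaw":-0.5},{"rotation":[0,0,-10],"travel":[10,10,0],"jaw":-0.5},{"rotation":[0,0,-10],"travel":[10,20,0],"jaw":-0.5}]';python3 -m jog '[{"rotation":[0,0,-10],"travel":[0,0,0],"jaw":-0.5},{"rotation":[0,0,0],"travel":[1,0,0],"jaw":-0.5}]'
python3 - <<'E'
from h import *
im=snap('wrist','w13.png')
E
```

```text
time: 20.48
ee_pos: [0.6026, -0.03, 0.2173]
tcp_rot: [-90.0, 0.2, 10.9]
wrist_force: [-0.5, 0.1, -0.3]
opening: 0.0209
time: 20.72
ee_pos: [0.6035, -0.0298, 0.2176]
tcp_rot: [-90.0, 0.1, 1.4]
wrist_force: [0.3, 0.2, -0.6]
opening: 0.0215
```

View pics/w13.png

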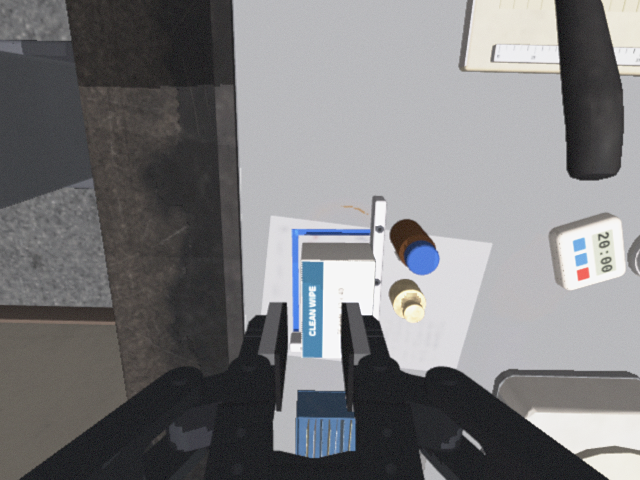

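Wrist view: the carton sits at about cols 303–375, rows 243–357, and is parallel to the long fence at col ~377. I'll give the end one more gentle nudge.

```bash
python3 -m jog '[{"rotation":[0,0,0],"travel":[0,0,-50],"jaw":-0.5},{"rotation":[0,0,0],"travel":[0,0,-50],"jaw":-0.5},{"rotation":[0,0,0],"travel":[0,0,-50],"jaw":-0.5},{"rotation":[0,0,0],"travel":[0,0,-35],"jaw":-0.5},{"rotation":[0,0,0],"travel":[0,0,-15],"jaw":-0.5},{"rotation":[0,0,0],"travel":[0,-12,0],"jaw":-0.5},{"rotation":[0,0,0],"travel":[0,-8,0],"jaw":-0.5},{"rotation":[0,0,0],"travel":[0,-3,0],"jaw":-0.5}]';python3 -m jog '[{"rotation":[0,0,0],"travel":[0,-2,0],"jaw":-0.5}]';python3 -m jog '[{"rotation":[0,0,0],"travel":[0,-1,0],"jaw":-0.5}]';python3 -m jog '[{"rotation":[0,0,0],"travel":[0,-1,0],"jaw":-0.5}]'
```

```text
time: 21.78
ee_pos: [0.6049, -0.054, 0.0209]
tcp_rot: [-90.0, -0.1, 1.3]
wrist_force: [-0.4, 0.0, -0.1]
opening: 0.0213
time: 21.9
ee_pos: [0.6045, -0.0554, 0.0202]
tcp_rot: [-90.0, -0.1, 1.3]
wrist_force: [-0.1, -0.3, -0.8]
opening: 0.0214
time: 22.02
ee_pos: [0.6041, -0.0561, 0.0196]
tcp_rot: [-90.0, -0.0, 1.3]
wrist_force: [0.6, -0.5, 0.1]
opening: 0.0213
time: 22.15
ee_pos: [0.604, -0.0569, 0.0194]
tcp_rot: [-90.0, -0.0, 1.3]
wrist_force: [-0.1, 0.6, -0.9]
opening: 0.0213
```

```bash
python3 -m jog '[{"rotation":[0,0,0],"travel":[0,-1,0],"jaw":-0.5}]';python3 -m jog '[{"rotation":[0,0,0],"travel":[0,0,0],"jaw":-0.5}]'
```

```text
time: 22.28
ee_pos: [0.604, -0.0575, 0.0193]
tcp_rot: [-89.9, 0.0, 1.3]
wrist_force: [-0.6, 5.5, 0.3]
opening: 0.0218
time: 22.4
ee_pos: [0.604, -0.0574, 0.0193]
tcp_rot: [-89.9, 0.0, 1.3]
wrist_force: [-0.9, 4.5, 0.8]
opening: 0.0213
```

```bash
python3 -m jog '[{"rotation":[0,0,0],"travel":[0,6,0],"jaw":-0.5},{"rotation":[0,0,0],"travel":[0,14,0],"jaw":-0.5},{"rotation":[0,0,0],"travel":[0,10,30],"jaw":-0.5},{"rotation":[0,0,0],"travel":[0,0,50],"jaw":-0.5},{"rotation":[0,0,0],"travel":[-10,0,50],"jaw":-0.5},{"rotation":[0,0,0],"travel":[-10,0,50],"jaw":-0.5},{"rotation":[0,0,0],"travel":[-10,-10,20],"jaw":-0.5},{"rotation":[0,0,0],"travel":[0,0,0],"jaw":-0.5}]'
python3 - <<'E'
from h import *
im=snap('wrist','w14.png')
im=cv2.imread('pics/w14.png');c=im[180:380,270:450];cv2.imwrite('pics/w14a.png',cv2.resize(c,None,fx=3,fy=3,interpolation=cv2.INTER_CUBIC))
im=snap('side','d14.png')
im=cv2.imread('pics/d14.png');c=im[200:300,140:320];cv2.imwrite('pics/d14a.png',cv2.resize(c,None,fx=4.4,fy=4.4,interpolation=cv2.INTER_CUBIC))
im=snap('scene','s14.png')
E
```

```text
time: 23.4
ee_pos: [0.5742, -0.0382, 0.2204]
tcp_rot: [-90.0, -0.1, 1.3]
wrist_force: [-0.4, 0.6, -0.5]
opening: 0.021
```

View pics/w14a.png

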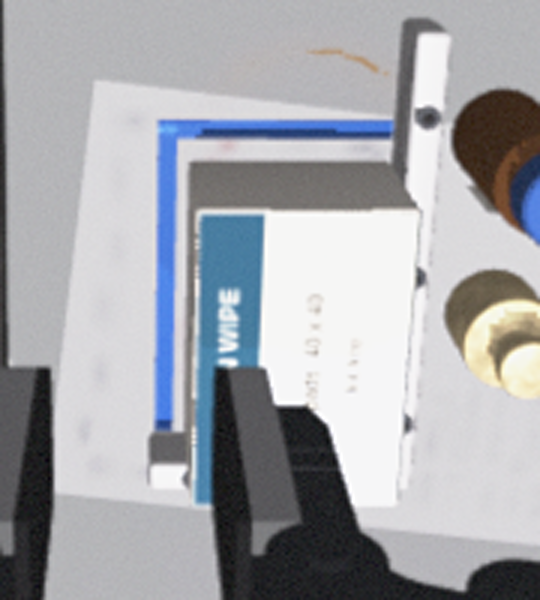

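View pics/d14a.png

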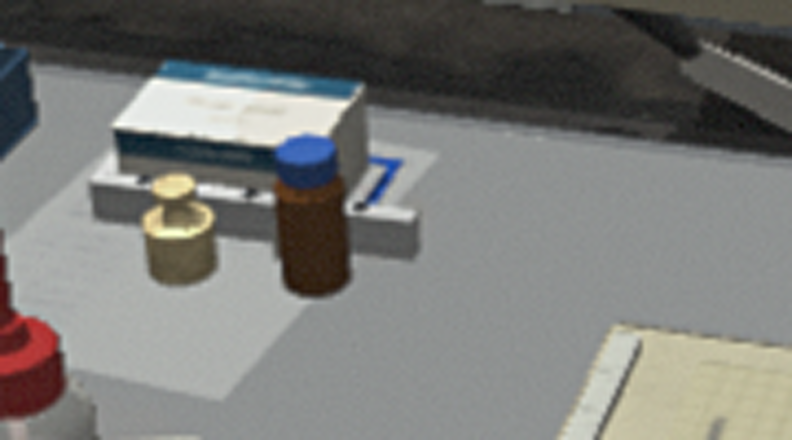

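View pics/s14.png

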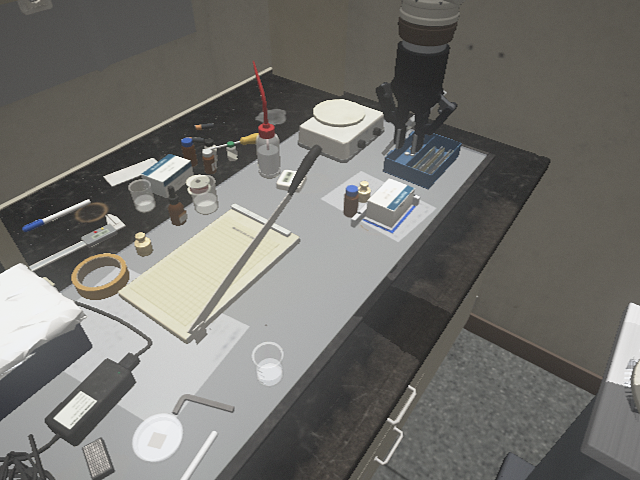

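Run:
```python
from h import *
g=lambda a,b:(270+a/3,180+b/3)
for n,q,z in[('nl bot',(190,163),.0075),('nl top',(198,211),.0525),('nr top',(194,503),.0525),('fl top',(419,209),.0525),('fr top',(397,505),.0525),('fl bot',(390,163),.0075),('fence inner top L',(417,33),.0295),('fence inner bot L',(402,19),.0075),('fence inner bot mid',(392,160),.0075),('sf near top inner',(150,464),.0295),('sf near bot inner',(149,433),.0075)]:
    print(n,(onz('wrist',g(*q),z)*1000).round(1))
```

```text
nl bot [593.2 -67.6   7.5]
nl top [593.2 -66.6  52.5]
nr top [ 595.9 -158.6   52.5]
fl top [653.  -64.7  52.5]
fr top [ 655.9 -157.8   52.5]
fl bot [654.4 -66.2   7.5]
fence inner top L [653.3 -21.2  29.5]
fence inner bot L [653.8 -21.6   7.5]
fence inner bot mid [654.9 -65.2   7.5]
sf near top inner [ 583.2 -160.1   29.5]
sf near bot inner [ 583.2 -162.     7.5]
```

```bash
python3 -c "
from workcell import bot
print(bot.get_obs()['time'],bot.get_obs()['wrist_force']);print(bot.job_done())"
```

```text
23.55 [ 0.50217682 -0.13659789 -0.45076485]
the job is handed in; nothing more can be done
None
```

I pushed the carton into the corner of the stop and handed the job in at 23.6 s. By my checks it is seated against both fences, but no verdict was given.

**What I did:**
1. I squared the carton to the long fence with two spread fingers on its near side.
2. I pushed its end along the mat until it stopped at the short fence.
3. I pushed it onto the long fence with both fingers.
4. I nudged the end once more, then backed off and rose clear.

Partway along I moved the tool 12 mm towards the robot so the gripper would not come near the vial.

**Force checks:**
- **Short fence:** the end push stopped dead at the same tool position both times (y = -57.5 mm, 5–13 N).
- **Long fence:** the side push also stopped dead, at 14 N. About 10 N of vertical force showed on the tool during it, which I could not explain.

**Last pictures:**
- **Position:** the carton's centre is about 1 mm from home along each fence direction.
- **Angle:** its length is within about 0.5° of the long fence.
- **Other objects:** the weight, vial and beaker stand where they were.
- **Robot:** the gripper is at z = 0.22 m with no contact force.

**Disagreement:** carton edges clicked in the pictures came out 2–4 mm short of the true size. In the wrist picture before the final nudge this looked like a gap of about 2 mm at the short fence. The second nudge met the fence at the same point, so I took that gap to be picture error.

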